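# Spin three castors by hand and reject the one whose bearing drags

### The job

Three castors off an amplifier case stand upside down on the work mat, and one of them has a tight bearing. Lay a light fingertip on each wheel in turn and roll it round one way by a good eighth of a turn or more, feeling for drag, and do all three; press no harder than a light touch. Then set the one that drags down in the grey tray, standing on its plate, and leave the other two standing where they are and everything else alone.

Things in the scene. Friction and masses are not known exactly. Their poses are not given: they have to be found in the camera images.
- mat: Mustard work mat, 320 x 500 x 3 mm, fixed; origin at the centre of its underside, x along its short side, away from the robot, z up. Three castors that look alike stand on it at spot_1 to spot_3, in a different order each time; only the spots' poses are given. The rules call them castor_a, castor_b (the one that drags) and castor_c, their wheels wheel_a to wheel_c.
- spot_1 (a point): Left (+y) castor's place: point on the mat's top surface, axes as the mat's. A castor's plate is centred within 3 mm of its spot in x and in y, its long side (rolling direction) along the spot's x and its axle along y within 0.06 rad. Plate 105 x 80 x 4 mm, flat on the mat; 0.53 kg, centre of mass 30 mm up.
- spot_2 (a point): Middle castor's place, as spot_1. Above the plate: a steel fork, two legs 40 mm over the outsides, ending 78 mm above the mat; in it a rubber-tyred wheel 75 mm across, 25 mm wide, flat-sided, axle 62.5 mm and top 100 mm above the mat. Grip the castor across the wheel's top 22 mm, clear of the fork, or across the axle's bolt head and nut (48 mm over the two, 13 mm in diameter); high up, a side push tips it.
- spot_3 (a point): Right (-y) castor's place, as spot_1. Feel: grippy rubber tyre; on its rubber-bushed axle the wheel sinks about 1 mm per 3 N pressed. A good wheel turns with under 0.1 N at the tread and runs on a little when let go; the tight one needs about 3 N, both ways, all the way round, and stops at once. 6 to 9 N of fingertip pressure turns it without slip; over 13 N is leaning on it. A sideways push over 5 N may slide the castor.
- tray: Open grey plastic tray for rejects, 200 (x) x 150 (y) x 45 mm high, walls and floor 5 mm, fixed; origin at the centre of its underside. Left or right of the mat.
- neck_rest: Bystander: maple neck rest with a cork saddle, 65 x 150 x 74 mm, loose, on the side of the mat opposite the tray; origin at the centre of its underside.
- pliers: Bystander: pliers with yellow grips, 170 mm long and 11 mm thick, lying at the far side of the mat; origin about the middle, on the underside.
- screwdriver: Bystander: screwdriver lying at the far side of the mat, about 200 mm long.
- grease_jar: Bystander: grease jar, 60 mm across and 55 mm tall, standing at the far left corner of the mat; origin at the centre of its underside.
Things that resemble listed ones, but are neither listed nor needed, are in the scene too. Several things have the shape of the tray; the one meant has the colours described above.

How it is judged:
By the outcome, as a careful person would: the job done as asked, in the order asked, and still so for the second after the job is handed in, with the robot touching nothing.
It also fails if it takes over 72 s, if anything falls off the work surface, if the arm or the gripper's body presses on something with over 40 N, if the wrist force passes 120 N, or if a joint passes its speed limit or range.

### The arm

A 6-joint arm with a two-finger parallel gripper is mounted at the origin on the work surface. World frame = base frame: x ahead of the robot, y to its left, z up, the work surface at z = 0. Lengths are in m, angles in rad, forces in N, time in s.
With the tool pointing down it reaches from about 0.425 to 1.125 m from the base axis. Payload 14.9 kg.
Tool frame: the origin (TCP) lies midway between the tips of the shut fingers; the grasp point (between the pads) lies 19 mm behind it (ctrl.grip_depth is the distance from the TCP to the grasp point, in m); z points along the fingers, y is the line along which they close (so a half turn about z gives the same grasp; the last joint's range is limited). The gripper opens to 91 mm and grips with 3 to 60 N. Pads are 32 mm wide; open, the fingers measure 118 mm over their backs; the gripper's body (76 mm by 178 mm) begins 60 mm behind the grasp point.
Start: joints at [-1.181, 0.379, 1.734, -0, 1.028, -0.033], TCP at [0.287, -0.638, 0.214] pointing down, gripper open.
Joint ranges: [-2.77, 2.77], [-0.74, 2.19], [0, 2.66], [-1.06, 4.2], [0.31, 2.87], [-3.08, 3.08]. Speed limits (rad/s): [1.89, 1.89, 2.39, 3.14, 3.14, 3.14].

### API

Orientations are given as a 3x3 rotation matrix whose columns are the frame's x, y, z axes.
In Python, from station import ctrl gives the robot as it stands.
- The arm moves only by the tool move_arm, never from a script. Its argument "steps" is a list of rows, each a list of 6 numbers: the shift along the tool's x, y, z in cm, then the turn, a rotation vector about the tool's x, y, z in degrees. A call has 1 to 10 rows; each row shifts and turns the commanded pose from where the row before left it, along the tool's axes as they then stand; what a row does not reach is not made up. A row lasts 1/12 s, in which the tool goes at most 41.7 mm and 7.16 degrees, less where a joint would pass 70% of its speed; a pose out of reach is approached as far as the arm can. A call is refused whole if a number of a shift passes 4.17 or a number of a turn 7.16, either way. A call with a gripper value outside its range is refused whole. "grip" is the closure in counts, from 0 (fully open) to 255 (shut), set as the call begins (left out, the last holds). The fingers move at their own pace and stop on an object; the grip force is fixed at half the most. Time passes only in rows, so rows that do not move let the fingers close. It gives the time, the measured TCP pose, the force, the opening and the grip force at its end, in the units of the state.
- ctrl.observe(): the state, without advancing time (a new reading comes with each control period).
- ctrl.get_image(name): name is "side" or "top"; returns (picture, depth): 384x512x3 uint8, red, green, blue; 384x512 float32, m along the optical axis (not along the pixel's ray), 0 where there is no reading.
- ctrl.get_calibration(name): a dict with "fx", "fy", "cx", "cy" (pixels), "rvec" (rotation vector, rad) and "tvec" (3), from world to camera coordinates, as OpenCV has them. Camera axes: x right, y down, z forward; pixel columns grow to the right and rows downward; lengths in m; the calibration is good to about 2 mm. A picture is of the moment at which its call begins. get_calibration takes no time and is no camera call.
- ctrl.hand_in(): hands the job in; it is judged then, once.
Trained networks look in the newest picture that a camera, given by its name, has taken for a name from the list of things; names that differ only in an ending like _2 or _b are one class to them, and where a whole thing is asked for, a point or a joint stands for the part that bears it (a point fixed in the world has none). Each returns a list of dicts, best first, with "p" (0 to 1); they miss things now and then, are a little off and sometimes report something else, mostly with a low value. They report only what shows in the picture. A call takes as long as a camera call. They do not tell look-alikes from the thing itself.
- ctrl.boxes_of(camera, label): "bbox" ([centre column, centre row, width, height] in pixels, round what is visible of it).
- ctrl.regions_of(camera, label): "region" (384x512 bool, what is visible of it) and "bbox" ([centre column, centre row, width, height] in pixels, round what is visible of it).
The state is a dict: "time": time; "joints": joint angles; "joint_velocities": joint speeds; "joint_efforts": joint torques, N m; "eef_pos": TCP position; "eef_rot": TCP orientation; "ft_force": force on the tool from outside, world axes, zero at the start; "wrist_torque": the same for the moment, N m; "grip_width": opening from 0.0 (shut) to 1.0 (fully open); "finger_force": force on a finger pad.
Only numpy, scipy, OpenCV 4.12 (cv2) and the standard library are available. Lean on these libraries where they do the work, as an engineer would, in place of code of your own. Each camera call takes 0.05 s, during which the arm holds its last target. There are 200 camera calls.

## Working session

There is one attempt and no reset: what is moved stays moved. The work goes in short steps, Python scripts to look and compute and a tool call to move; the robot and the scene stay as the last step left them, time stands still between calls to the robot, and variables do not carry over. Pictures are saved under pics/ and viewed, at most 10 in all, crops included, and the job is handed in when it is done.

Besides the shell and the picture viewer there is one more tool, called after ">>>" as a command line: name --pt "numbers of a row" for each row, then --argument value for the rest. move_arm: Moves the arm, as the interface text tells. Its arguments: {"type":"object","properties":{"steps":{"type":"array","items":{"type":"array","items":{"type":"number"}}},"grip":{"type":"number"}},"required":["steps"]}

```bash
mkdir -p pics; python3 - <<'E'
from station import ctrl
import cv2,numpy as np
s=ctrl.observe();print(s)
for n in("top","side"):
    p,d=ctrl.get_image(n);cv2.imwrite(f"pics/{n}0.png",p[...,::-1]);np.savez(f"{n}0.npz",p=p,d=d)
    c=ctrl.get_calibration(n);print(n,c)
    for l in("tray","mat","castor_a","wheel_a"):
        print(l,[(round(r["p"],2),np.round(r["bbox"]).tolist()) for r in ctrl.boxes_of(n,l)][:5])
E
```

```text
{'time': 0.0, 'joints': array([-1.18128948e+00,  3.79405471e-01,  1.73477934e+00,  7.83003857e-06,
        1.02850536e+00, -3.32823546e-02]), 'joint_velocities': array([ 0.00018456,  0.00034987,  0.00111337,  0.00152269, -0.00052392,
        0.00040746]), 'joint_efforts': array([ 3.53049963e-04, -7.63728619e+01, -4.34363902e+01,  6.50979113e-02,
        4.23758535e-02, -8.04639240e-05]), 'eef_pos': array([ 0.2870704 , -0.63799163,  0.21329113]), 'eef_rot': array([[ 9.11949731e-01,  4.10301743e-01, -4.10558236e-04],
       [ 4.10301946e-01, -9.11949164e-01,  1.01785564e-03],
       [ 4.32197025e-05, -1.09668602e-03, -9.99999398e-01]]), 'ft_force': array([ 0.12415276, -0.57587823,  0.3906605 ]), 'wrist_torque': array([-0.00481761,  0.08235292, -0.01447035]), 'finger_force': 0.0, 'grip_width': 0.9978502480276268}
top {'fx': 464.7798032121891, 'fy': 464.7798032121891, 'cx': 250.59846031638665, 'cy': 198.15043328132649, 'rvec': array([ 2.13654075, -2.16695278,  0.16746529]), 'tvec': array([0.11758206, 0.6251475 , 1.41519892])}
tray [(0.85, [71.0, 242.0, 60.0, 72.0]), (0.66, [146.0, 226.0, 58.0, 66.0])]
mat [(0.72, [284.0, 227.0, 156.0, 103.0])]Traceback (most recent call last):
  File "<stdin>", line 8, in <module>
ValueError: it knows: grease_jar, mat, neck_rest, pliers, screwdriver, spot, tray
```

View pics/top0.png

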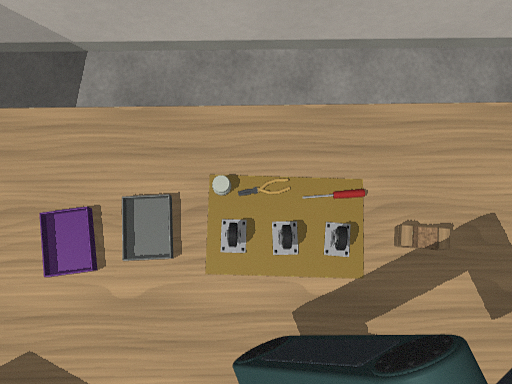

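The picture shows castors at about (233,236), (286,237) and (338,238), the grey tray at (147,227) and a purple decoy tray at (70,241). Next I measure them by depth.

```bash
cat > h.py <<'E'
from station import ctrl
import cv2,numpy as np
def cloud(n,d):
    c=ctrl.get_calibration(n);R=cv2.Rodrigues(c["rvec"])[0]
    v,u=np.mgrid[:384,:512]
    P=np.stack([(u-c["cx"])/c["fx"]*d,(v-c["cy"])/c["fy"]*d,d],-1)
    W=(P-c["tvec"])@R
    W[d==0]=np.nan
    return W
def castors(W,boxes=((210,255),(263,308),(315,360))):
    for a,b in boxes:
        S=W[212:262,a:b].reshape(-1,3);S=S[~np.isnan(S[:,0])]
        T=S[(S[:,2]>.088)&(S[:,2]<.12)]
        print("wheel n",len(T),"med",np.median(T,0).round(4),"lo",T.min(0).round(4),"hi",T.max(0).round(4))
E
python3 - <<'E'
from h import *
p,d=ctrl.get_image("top");W=cloud("top",d)
castors(W)
# plate: bright greyish pixels
hsv=cv2.cvtColor(p,cv2.COLOR_RGB2HSV)
for a,b in((210,255),(263,308),(315,360)):
    m=np.zeros(d.shape,np.uint8);m[212:262,a:b]=(hsv[212:262,a:b,1]<70)
    m=cv2.morphologyEx(m,cv2.MORPH_OPEN,np.ones((2,2)))>0
    S=W[m];S=S[S[:,2]<.02]; r=cv2.minAreaRect(S[:,:2].astype(np.float32)*1000);print("plate",r,np.median(S[:,2]))
for l in("tray","mat","neck_rest"):
    for r in ctrl.regions_of("top",l)[:2]:
        S=W[r["region"]];S=S[~np.isnan(S[:,0])]
        q=cv2.minAreaRect(S[:,:2].astype(np.float32)*1000)
        print(l,round(r["p"],2),np.round(r["bbox"]),q,np.percentile(S[:,2],[1,50,99]).round(4))
p,d=ctrl.get_image("side");cv2.imwrite("pics/side0.png",p[...,::-1])
E
```

```text
wheel n 169 med [0.5109 0.1664 0.0995] lo [0.4819 0.1544 0.0882] hi [0.5423 0.1791 0.1102]
wheel n 172 med [0.5027 0.0027 0.0991] lo [ 0.4734 -0.01    0.088 ] hi [0.5338 0.015  0.1095]
wheel n 179 med [ 0.495  -0.1624  0.0998] lo [ 0.4652 -0.1787  0.088 ] hi [ 0.5284 -0.1483  0.1121]
plate ((509.75439453125, 162.47215270996094), (79.60275268554688, 106.37938690185547), 87.33061218261719) 0.007939417378540994
plate ((500.9244689941406, -1.6013298034667969), (107.63320922851562, 80.23805236816406), 1.847373366355896) 0.00781309931304133
plate ((494.00048828125, -168.6207733154297), (82.44426727294922, 106.55642700195312), 84.63311767578125) 0.007976660053303443
tray 0.66 [147. 226.  58.  68.] ((545.0775756835938, 441.8102111816406), (210.12808227539062, 168.1669464111328), 1.1776858568191528) [-0.0026  0.0065  0.0496]
tray 0.61 [ 67. 243.  61.  74.] ((501.26678466796875, 692.6492919921875), (210.7299346923828, 176.53640747070312), 6.58287239074707) [-0.0023  0.0068  0.0487]
mat 0.7 [284. 227. 160. 105.] ((542.9158325195312, -1.34930419921875), (501.6961669921875, 321.0445861816406), 87.47136688232422) [-0.0034  0.0041  0.0117]
neck_rest 0.75 [422. 237.  54.  28.] ((496.830078125, -419.71173095703125), (150.01966857910156, 65.52218627929688), 84.65303802490234) [0.0192 0.0614 0.0816]
```

View pics/side0.png

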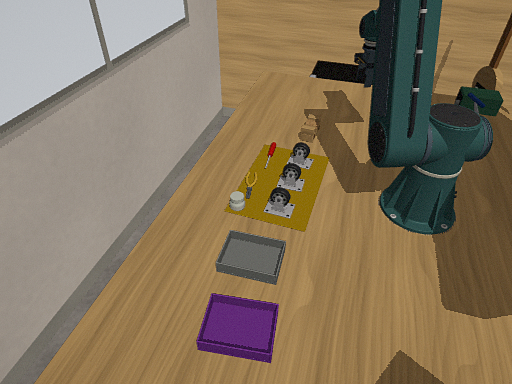

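The side view shows the castors at (280,203), (291,178) and (301,155), with the grey tray at (252,257). I move toward the right castor now with the fingers shut.

>>> move_arm --pt "2.7 -2.5 0 0 0 0" --pt "2.7 -2.5 0 0 0 0" --pt "2.7 -2.5 0 0 0 0" --pt "2.7 -2.5 0 0 0 0" --pt "2.7 -2.5 0 0 0 0" --pt "2.7 -2.5 0 0 0 0" --pt "2.7 -2.5 0 0 0 0" --pt "2.7 -2.5 0 0 0 0" --pt "2.7 -2.5 0 0 0 0" --pt "2.7 -2.5 0 0 0 0" --grip 255

```text
time: 1.23
eef_pos: [0.4313, -0.298, 0.2142]
eef_rot: [[0.912, 0.41, 0.0], [0.41, -0.912, -0.0], [0.0, 0.0, -1.0]]
ft_force: [0.7, 0.1, 0.2]
grip_width: 0.301
finger_force: 0.0
```

>>> move_arm --pt "2.5 -2.4 0 0 0 0" --pt "2.5 -2.4 0 0 0 0" --pt "2.5 -2.4 0 0 0 0" --pt "2.0 -2.2 0 0 0 0" --pt "0 0 0 0 0 7" --pt "0 0 0 0 0 7" --pt "0 0 0 0 0 7" --pt "0 0 0 0 0 7" --pt "0 0 0 0 0 0" --pt "0 0 0 0 0 0"

```text
time: 2.07
eef_pos: [0.479, -0.1749, 0.214]
eef_rot: [[0.998, -0.062, 0.0], [-0.062, -0.998, -0.0], [0.0, 0.0, -1.0]]
ft_force: [-0.5, 0.0, -0.4]
grip_width: 0.009
finger_force: 0.0
```

```bash
cat >> h.py <<'E'
def to(x,y,z=None,yaw=None):
    s=ctrl.observe();R=s["eef_rot"];p=s["eef_pos"]
    t=np.array([x,y,p[2] if z is None else z])
    print("t",round(s["time"],2),"pos",p.round(4),"yaw",np.degrees(np.arctan2(R[1,0],R[0,0])).round(2),"F",s["ft_force"].round(2))
    print("tool shift cm",(R.T@(t-p)*100).round(2), "ztool",R[:,2].round(4))
E
python3 - <<'E'
from h import *
to(.475,-.1645)
E
```

```text
t 2.07 pos [ 0.479  -0.1749  0.214 ] yaw -3.55 F [-0.47  0.03 -0.38]
tool shift cm [-0.46 -1.01 -0.  ] ztool [ 2.e-04 -0.e+00 -1.e+00]
```

>>> move_arm --pt "-0.5 -1.0 2 0 0 0" --pt "0 0 3 0 0 0" --pt "0 0 3 0 0 0" --pt "0 0 1.5 0 0 0" --pt "0 0 0.6 0 0 0" --pt "0 0 0.3 0 0 0" --pt "0 0 0 0 0 0" --pt "0 0 0 0 0 0"

```text
time: 2.73
eef_pos: [0.4753, -0.1649, 0.1109]
eef_rot: [[0.998, -0.065, 0.001], [-0.065, -0.998, -0.0], [0.001, 0.0, -1.0]]
ft_force: [-0.4, 0.2, -0.1]
grip_width: 0.002
finger_force: 0.0
```

```bash
python3 - <<'E'
from h import *
to(.475,-.1645)
p,d=ctrl.get_image("top");W=cloud("top",d)
cv2.imwrite("pics/a.png",cv2.resize(p[170:290,190:390,::-1],None,fx=4,fy=4,interpolation=cv2.INTER_NEAREST))
E
```

```text
t 2.73 pos [ 0.4753 -0.1649  0.1109] yaw -3.71 F [-0.42  0.24 -0.12]
tool shift cm [-0.03 -0.04 -0.  ] ztool [ 1.3e-03 -5.0e-04 -1.0e+00]
```

View pics/a.png

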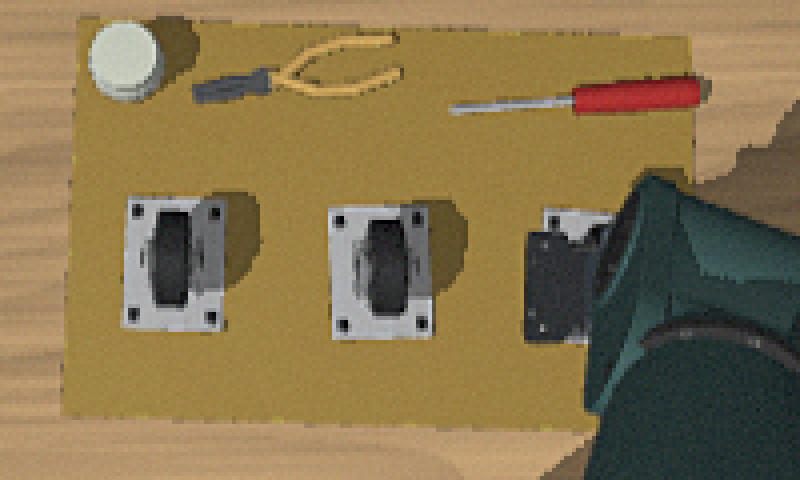

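The crop shows the three wheels roughly centred on their plates, with the arm's body over the right castor.

>>> move_arm --pt "0 0 0.2 0 0 0" --pt "0 0 0.2 0 0 0" --pt "0 0 0.2 0 0 0" --pt "0 0 0.1 0 0 0" --pt "0 0 0 0 0 0" --pt "0 0 0 0 0 0"

```text
time: 3.28
eef_pos: [0.4746, -0.1646, 0.1029]
eef_rot: [[0.998, -0.066, -0.0], [-0.066, -0.998, 0.0], [-0.0, -0.0, -1.0]]
ft_force: [-0.2, 0.1, -0.2]
grip_width: 0.002
finger_force: 0.0
```

>>> move_arm --pt "0 0 0.1 0 0 0" --pt "0 0 0 0 0 0" --pt "0 0 0 0 0 0"

```text
time: 3.53
eef_pos: [0.4746, -0.1646, 0.102]
eef_rot: [[0.998, -0.066, 0.0], [-0.066, -0.998, -0.0], [0.0, 0.0, -1.0]]
ft_force: [-0.1, -0.4, 2.5]
grip_width: 0.002
finger_force: 0.9
```

>>> move_arm --pt "0 0 0.1 0 0 0" --pt "0 0 0 0 0 0" --pt "0 0 0 0 0 0"

```text
time: 3.78
eef_pos: [0.4747, -0.1646, 0.101]
eef_rot: [[0.998, -0.066, 0.0], [-0.066, -0.998, -0.0], [0.0, 0.0, -1.0]]
ft_force: [-0.3, -0.5, 4.8]
grip_width: 0.003
finger_force: 2.2
```

>>> move_arm --pt "0 0 0.06 0 0 0" --pt "0 0 0 0 0 0" --pt "0.2 0 0 0 0 0" --pt "0.4 0 0 0 0 0" --pt "0.4 0 0 0 0 0"

```text
time: 4.2
eef_pos: [0.4845, -0.1654, 0.1005]
eef_rot: [[0.998, -0.066, -0.0], [-0.066, -0.998, -0.0], [-0.0, 0.0, -1.0]]
ft_force: [-4.2, -2.3, 7.3]
grip_width: 0.001
finger_force: 4.0
```

>>> move_arm --pt "0.4 0 0 0 0 0" --pt "0.4 0 0 0 0 0" --pt "0.4 0 0 0 0 0"

```text
time: 4.45
eef_pos: [0.4967, -0.1664, 0.1005]
eef_rot: [[0.998, -0.066, -0.0], [-0.066, -0.998, -0.001], [-0.0, 0.001, -1.0]]
ft_force: [-4.5, -4.2, 8.3]
grip_width: 0.006
finger_force: 3.9
```

>>> move_arm --pt "0.4 0 0 0 0 0" --pt "0.4 0 0 0 0 0" --pt "0.4 0 0 0 0 0"

```text
time: 4.7
eef_pos: [0.5087, -0.1673, 0.1006]
eef_rot: [[0.998, -0.065, -0.0], [-0.065, -0.998, -0.001], [-0.0, 0.001, -1.0]]
ft_force: [-4.7, -5.4, 7.8]
grip_width: 0.004
finger_force: 4.0
```

>>> move_arm --pt "0.4 0 0.02 0 0 0" --pt "0.4 0 0.02 0 0 0" --pt "0.4 0 0.02 0 0 0"

```text
time: 4.95
eef_pos: [0.5208, -0.1681, 0.1]
eef_rot: [[0.998, -0.065, 0.0], [-0.065, -0.998, -0.001], [0.0, 0.001, -1.0]]
ft_force: [-2.4, -2.9, 6.6]
grip_width: 0.001
finger_force: 3.2
```

>>> move_arm --pt "0 0 -0.1 0 0 0" --pt "0 0 -0.2 0 0 0" --pt "0 0 -0.5 0 0 0" --pt "0 0 -1.2 0 0 0" --pt "0 -2 -2 0 0 0" --pt "0 -3.5 -1 0 0 0" --pt "0 -3.5 -0.5 0 0 0" --pt "0 -3.5 0 0 0 0" --pt "-1 -2 0 0 0 0" --pt "-2 -1 0 0 0 0"

```text
time: 5.78
eef_pos: [0.5019, -0.0088, 0.156]
eef_rot: [[0.998, -0.064, 0.002], [-0.064, -0.998, 0.0], [0.002, -0.0, -1.0]]
ft_force: [-0.1, 0.3, 0.1]
grip_width: 0.008
finger_force: 0.0
```

```bash
cat >> h.py <<'E'
def plates():
    p,d=ctrl.get_image("top");W=cloud("top",d);castors(W)
    hsv=cv2.cvtColor(p,cv2.COLOR_RGB2HSV)
    for a,b in((210,255),(263,308),(315,360)):
        m=np.zeros(d.shape,np.uint8);m[212:262,a:b]=(hsv[212:262,a:b,1]<70)
        m=cv2.morphologyEx(m,cv2.MORPH_OPEN,np.ones((2,2)))>0
        S=W[m];S=S[S[:,2]<.02]; print("plate",cv2.minAreaRect(S[:,:2].astype(np.float32)*1000))
    return p,d
E
python3 - <<'E'
from h import *
p,d=plates()
to(.4825,0.0015)
cv2.imwrite("pics/b.png",cv2.resize(p[170:290,190:390,::-1],None,fx=4,fy=4,interpolation=cv2.INTER_CUBIC))
E
```

```text
wheel n 166 med [0.5085 0.1664 0.0999] lo [0.479  0.1544 0.088 ] hi [0.5423 0.1791 0.1086]
  return _methods._mean(a, axis=axis, dtype=dtype,
  ret = um.true_divide(
Traceback (most recent call last):
  File "h.py", line 21, in plates
    p,d=ctrl.get_image("top");W=cloud("top",d);castors(W)
                                               ~~~~~~~^^^
  File "h.py", line 14, in castors
    print("wheel n",len(T),"med",np.median(T,0).round(4),"lo",T.min(0).round(4),"hi",T.max(0).round(4))
                                                              ~~~~~^^^
ValueError: zero-size array to reduction operation minimum which has no identity
```

The arm still hides the castors. I go on to the middle one, turning to its yaw of about +1.3°.

>>> move_arm --pt "-1 -0.5 1 0 0 -5" --pt "-1 -0.5 1 0 0 0" --pt "0 0 1 0 0 0" --pt "0 0 1 0 0 0" --pt "0 0 0.6 0 0 0" --pt "0 0 0.2 0 0 0" --pt "0 0 0 0 0 0" --pt "0 0 0 0 0 0"

```text
time: 6.5
eef_pos: [0.4814, -0.0008, 0.1067]
eef_rot: [[1.0, 0.021, -0.0], [0.021, -1.0, -0.0], [-0.0, 0.0, -1.0]]
ft_force: [-0.4, 0.6, -0.2]
grip_width: 0.009
finger_force: 0.0
```

```bash
python3 - <<'E'
from h import *
to(.482,0.0008,.103)
E
```

```text
t 6.5 pos [ 0.4814 -0.0008  0.1067] yaw 1.18 F [-0.37  0.63 -0.22]
tool shift cm [ 0.06 -0.16  0.37] ztool [-1.e-04 -0.e+00 -1.e+00]
```

>>> move_arm --pt "0.05 -0.15 0.2 0 0 0" --pt "0 0 0.17 0 0 0" --pt "0 0 0.1 0 0 0" --pt "0 0 0.08 0 0 0" --pt "0 0 0 0 0 0" --pt "0 0 0 0 0 0"

```text
time: 7.0
eef_pos: [0.4816, 0.0009, 0.1014]
eef_rot: [[1.0, 0.021, 0.0], [0.021, -1.0, -0.0], [0.0, 0.0, -1.0]]
ft_force: [-0.3, 0.5, 3.2]
grip_width: 0.006
finger_force: 1.6
```

>>> move_arm --pt "0 0 0.05 0 0 0" --pt "0 0 0 0 0 0" --pt "0 0 0 0 0 0"

```text
time: 7.25
eef_pos: [0.4816, 0.001, 0.1008]
eef_rot: [[1.0, 0.021, 0.0], [0.021, -1.0, -0.0], [0.0, 0.0, -1.0]]
ft_force: [-0.3, 0.5, 3.9]
grip_width: 0.006
finger_force: 2.3
```

>>> move_arm --pt "0 0 0.07 0 0 0" --pt "0 0 0 0 0 0" --pt "0.2 0 0 0 0 0" --pt "0.4 0 0 0 0 0" --pt "0.4 0 0 0 0 0"

```text
time: 7.67
eef_pos: [0.4921, 0.0011, 0.1004]
eef_rot: [[1.0, 0.021, 0.001], [0.021, -1.0, -0.0], [0.001, 0.0, -1.0]]
ft_force: [0.5, -1.1, 8.3]
grip_width: 0.004
finger_force: 4.1
```

>>> move_arm --pt "0.4 0 0 0 0 0" --pt "0.4 0 0 0 0 0" --pt "0.4 0 0 0 0 0"

```text
time: 7.92
eef_pos: [0.5043, 0.0013, 0.1004]
eef_rot: [[1.0, 0.021, 0.001], [0.021, -1.0, -0.0], [0.001, 0.0, -1.0]]
ft_force: [-0.1, -1.4, 8.1]
grip_width: 0.004
finger_force: 4.0
```

>>> move_arm --pt "0.4 0 0 0 0 0" --pt "0.4 0 0 0 0 0" --pt "0.4 0 0 0 0 0"

```text
time: 8.17
eef_pos: [0.5162, 0.0015, 0.1004]
eef_rot: [[1.0, 0.021, 0.001], [0.021, -1.0, -0.0], [0.001, 0.0, -1.0]]
ft_force: [-0.3, -1.6, 8.9]
grip_width: 0.006
finger_force: 4.0
```

>>> move_arm --pt "0.4 0 0.02 0 0 0" --pt "0.4 0 0.02 0 0 0" --pt "0.4 0 0.02 0 0 0"

```text
time: 8.42
eef_pos: [0.5284, 0.0017, 0.0999]
eef_rot: [[1.0, 0.022, 0.001], [0.022, -1.0, -0.0], [0.001, 0.0, -1.0]]
ft_force: [1.3, -2.1, 7.7]
grip_width: 0.004
finger_force: 3.5
```

The middle wheel runs free and the right one dragged. Next is the left castor, at yaw about −2.5°.

>>> move_arm --pt "0 0 -0.1 0 0 0" --pt "0 0 -0.3 0 0 0" --pt "0 0 -1.2 0 0 0" --pt "0 -2 -2 0 0 3.7" --pt "-1 -3.5 -1 0 0 0" --pt "-1 -3.5 0 0 0 0" --pt "-1 -3.5 1 0 0 0" --pt "-1 -3 2 0 0 0" --pt "0 0 0.8 0 0 0" --pt "0 0 0 0 0 0"

```text
time: 9.25
eef_pos: [0.4912, 0.1594, 0.1063]
eef_rot: [[0.999, -0.041, -0.003], [-0.041, -0.999, -0.001], [-0.003, 0.001, -1.0]]
ft_force: [-0.9, -0.1, -0.2]
grip_width: -0.0
finger_force: 0.0
```

```bash
python3 - <<'E'
from h import *
to(.491,0.1652,.103)
try: plates()
except Exception as e: print(e)
E
```

```text
t 9.25 pos [0.4912 0.1594 0.1063] yaw -2.32 F [-0.86 -0.13 -0.21]
tool shift cm [-0.04 -0.58  0.33] ztool [-2.7e-03 -7.0e-04 -1.0e+00]
zero-size array to reduction operation minimum which has no identity
  return _methods._mean(a, axis=axis, dtype=dtype,
  ret = um.true_divide(
```

>>> move_arm --pt "0 -0.55 0.15 0 0 0" --pt "0 0 0.15 0 0 0" --pt "0 0 0.1 0 0 0" --pt "0 0 0.08 0 0 0" --pt "0 0 0 0 0 0" --pt "0 0 0 0 0 0"

```text
time: 9.8
eef_pos: [0.4933, 0.1637, 0.1028]
eef_rot: [[0.999, -0.044, 0.0], [-0.044, -0.999, -0.0], [0.0, 0.0, -1.0]]
ft_force: [0.2, -0.7, 0.8]
grip_width: 0.004
finger_force: 0.4
```

>>> move_arm --pt "0 0 0.05 0 0 0" --pt "0 0 0 0 0 0" --pt "0 0 0 0 0 0"

```text
time: 10.05
eef_pos: [0.4932, 0.1639, 0.1022]
eef_rot: [[0.999, -0.043, 0.0], [-0.043, -0.999, -0.0], [0.0, 0.0, -1.0]]
ft_force: [0.0, -1.9, 3.5]
grip_width: 0.006
finger_force: 1.1
```

>>> move_arm --pt "0 0 0.12 0 0 0" --pt "0 0 0 0 0 0" --pt "0.2 0 0 0 0 0" --pt "0.4 0 0 0 0 0" --pt "0.4 0 0 0 0 0"

```text
time: 10.47
eef_pos: [0.5035, 0.1636, 0.1012]
eef_rot: [[0.999, -0.043, 0.0], [-0.043, -0.999, -0.0], [0.0, 0.0, -1.0]]
ft_force: [-0.6, -3.9, 6.3]
grip_width: 0.001
finger_force: 3.0
```

>>> move_arm --pt "0.4 0 0 0 0 0" --pt "0.4 0 0 0 0 0" --pt "0.4 0 0 0 0 0"

```text
time: 10.72
eef_pos: [0.5156, 0.163, 0.1012]
eef_rot: [[0.999, -0.043, 0.0], [-0.043, -0.999, -0.0], [0.0, 0.0, -1.0]]
ft_force: [-1.3, -3.7, 6.9]
grip_width: 0.004
finger_force: 3.0
```

>>> move_arm --pt "0.4 0 0 0 0 0" --pt "0.4 0 0 0 0 0" --pt "0.4 0 0 0 0 0"

```text
time: 10.97
eef_pos: [0.5275, 0.1624, 0.1012]
eef_rot: [[0.999, -0.043, 0.0], [-0.043, -0.999, -0.0], [0.0, 0.0, -1.0]]
ft_force: [-0.2, -3.8, 6.2]
grip_width: 0.005
finger_force: 3.1
```

>>> move_arm --pt "0.4 0 0.02 0 0 0" --pt "0.4 0 0.02 0 0 0" --pt "0.3 0 0.02 0 0 0"

```text
time: 11.22
eef_pos: [0.5388, 0.162, 0.1005]
eef_rot: [[0.999, -0.043, 0.001], [-0.043, -0.999, -0.0], [0.001, 0.0, -1.0]]
ft_force: [0.0, -2.3, 5.2]
grip_width: 0.006
finger_force: 2.1
```

The left wheel is free, so the right castor drags. I move clear to look again.

>>> move_arm --pt "0 0 -0.1 0 0 0" --pt "0 0 -0.3 0 0 0" --pt "0 0 -1.2 0 0 0" --pt "0 -1 -2 0 0 0" --pt "0 -3.5 -2 0 0 0" --pt "0 -4 -1 0 0 0" --pt "0 -4 0 0 0 0" --pt "0 -4 0 0 0 0" --pt "0 -4 0 0 0 0" --pt "0 -4 0 0 0 0"

```text
time: 12.05
eef_pos: [0.5481, 0.409, 0.1675]
eef_rot: [[0.999, -0.043, 0.0], [-0.043, -0.999, 0.0], [0.0, -0.0, -1.0]]
ft_force: [0.2, -1.1, 0.8]
grip_width: 0.003
finger_force: 0.0
```

```bash
python3 - <<'E'
from h import *
try: plates()
except Exception as e: print(e)
to(.475,-.165,.11)
p,d=ctrl.get_image("top");W=cloud("top",d)
cv2.imwrite("pics/c.png",cv2.resize(p[205:265,205:365,::-1],None,fx=5,fy=5,interpolation=cv2.INTER_CUBIC))
# wheel 3 axis direction from dark-high points, tray rim/floor from the initial unobstructed... (saved top0)
for a,b in((210,255),(263,308),(315,360)):
    S=W[212:262,a:b].reshape(-1,3);T=S[(S[:,2]>.07)&(S[:,2]<.12)];
    v=cv2.fitLine(T[:,:2].astype(np.float32),cv2.DIST_HUBER,0,.01,.01).ravel();print("wheel line",np.degrees(np.arctan(v[1]/v[0])))
z=np.load("top0.npz") ;W=cloud("top",z["d"])
S=W[180:275,105:195].reshape(-1,3)
f=S[(S[:,2]>.035)&(S[:,2]<.055)];print("rim",len(f),cv2.minAreaRect(f[:,:2].astype(np.float32)*1000),np.percentile(f,[2,98],axis=0).round(4))
E
```

```text
wheel n 171 med [0.5084 0.1664 0.0986] lo [0.4791 0.1543 0.0881] hi [0.5422 0.179  0.1099]
wheel n 173 med [0.5024 0.0025 0.0992] lo [ 0.4706 -0.0101  0.088 ] hi [0.5339 0.0162 0.1105]
wheel n 176 med [ 0.4946 -0.1628  0.0995] lo [ 0.4651 -0.1782  0.0881] hi [ 0.5285 -0.1495  0.1095]
plate ((509.6686096191406, 162.4649200439453), (79.87394714355469, 105.89442443847656), 87.40502166748047)
plate ((501.0063781738281, -1.9468536376953125), (107.35517120361328, 80.55683898925781), 1.581971526145935)
plate ((494.208740234375, -167.7335205078125), (81.72981262207031, 106.71095275878906), 84.40896606445312)
t 12.1 pos [0.5485 0.4148 0.1679] yaw -2.36 F [-5.92  2.26  0.99]
tool shift cm [-4.96 58.25  5.62] ztool [ 0.0018  0.0028 -1.    ]
wheel line -3.8269043
wheel line 2.7240112
wheel line -5.6500683
rim 452 ((540.8330078125, 435.2216796875), (200.96478271484375, 151.5618438720703), 1.5551007986068726) [[0.4398 0.3591 0.0356]
 [0.6408 0.5107 0.0513]]
```

View pics/c.png

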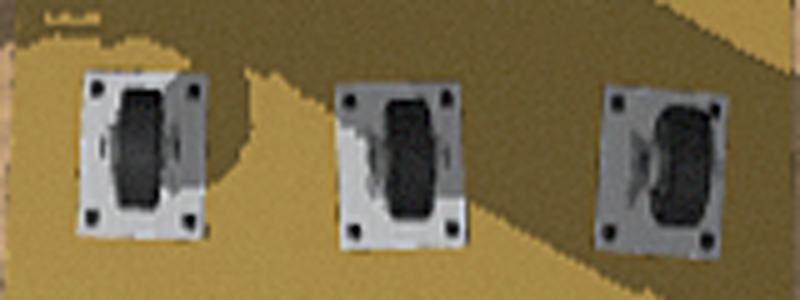

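The crop shows all three castors unmoved, with the right one's yaw at about −5.5°, so my first stroke was 2° off. I'll roll that one again along its true axis to be sure it turns, then grasp it.

>>> move_arm --pt "-0.4 3.9 0 0 0 0" --pt "-0.4 3.9 0 0 0 0" --pt "-0.4 3.9 0 0 0 0" --pt "-0.4 3.9 0 0 0 0" --pt "-0.4 3.9 0 0 0 0" --pt "-0.4 3.9 0 0 0 0" --pt "-0.4 3.9 0 0 0 0" --pt "-0.4 3.9 0 0 0 0" --pt "-0.4 3.9 0 0 0 0" --pt "-0.4 3.9 0 0 0 0"

```text
time: 12.98
eef_pos: [0.4907, 0.0171, 0.167]
eef_rot: [[0.999, -0.043, 0.0], [-0.043, -0.999, 0.0], [0.0, -0.0, -1.0]]
ft_force: [1.0, 0.3, 0.2]
grip_width: 0.006
finger_force: 0.0
```

>>> move_arm --pt "-0.4 3.9 0 0 0 0" --pt "-0.4 3.9 0 0 0 0" --pt "0 3.9 0 0 0 0" --pt "0 3.5 0 0 0 0" --pt "0 2 1 0 0 3.2" --pt "0 0 2 0 0 0" --pt "0 0 1.8 0 0 0" --pt "0 0 0.8 0 0 0" --pt "0 0 0 0 0 0" --pt "0 0 0 0 0 0"

```text
time: 13.82
eef_pos: [0.4763, -0.1524, 0.1108]
eef_rot: [[0.995, -0.099, -0.0], [-0.099, -0.995, 0.0], [-0.0, -0.0, -1.0]]
ft_force: [0.2, 0.1, 0.7]
grip_width: 0.009
finger_force: 0.0
```

```bash
python3 - <<'E'
from h import *
to(.4755,-.1635,.103)
E
```

```text
t 13.82 pos [ 0.4763 -0.1524  0.1108] yaw -5.66 F [0.23 0.14 0.75]
tool shift cm [0.04 1.12 0.78] ztool [-5.e-04  2.e-04 -1.e+00]
```

>>> move_arm --pt "0 1.1 0.3 0 0 0" --pt "0 0 0.4 0 0 0" --pt "0 0 0.1 0 0 0" --pt "0 0 0.1 0 0 0" --pt "0 0 0 0 0 0" --pt "0 0 0 0 0 0"

```text
time: 14.32
eef_pos: [0.4756, -0.1636, 0.1016]
eef_rot: [[0.995, -0.099, 0.0], [-0.099, -0.995, -0.0], [0.001, 0.0, -1.0]]
ft_force: [-0.3, -1.8, 3.1]
grip_width: 0.003
finger_force: 1.6
```

>>> move_arm --pt "0 0 0.05 0 0 0" --pt "0 0 0 0 0 0" --pt "0 0 0 0 0 0"

```text
time: 14.57
eef_pos: [0.4756, -0.1636, 0.101]
eef_rot: [[0.995, -0.099, 0.0], [-0.099, -0.995, -0.0], [0.0, 0.0, -1.0]]
ft_force: [0.2, -3.1, 3.8]
grip_width: 0.001
finger_force: 2.3
```

>>> move_arm --pt "0 0 0.09 0 0 0" --pt "0 0 0 0 0 0" --pt "0.2 0 0 0 0 0" --pt "0.3 0 0 0 0 0" --pt "0.4 0 0 0 0 0"

```text
time: 14.98
eef_pos: [0.4841, -0.1644, 0.1001]
eef_rot: [[0.995, -0.099, -0.001], [-0.099, -0.995, -0.0], [-0.001, 0.0, -1.0]]
ft_force: [-3.3, -3.3, 8.9]
grip_width: 0.008
finger_force: 4.6
```

>>> move_arm --pt "0.4 0 0 0 0 0" --pt "0.4 0 0 0 0 0" --pt "0.4 0 0 0 0 0"

```text
time: 15.23
eef_pos: [0.4963, -0.1656, 0.1001]
eef_rot: [[0.995, -0.099, -0.0], [-0.099, -0.995, -0.0], [-0.0, 0.0, -1.0]]
ft_force: [-3.7, -3.5, 8.6]
grip_width: 0.003
finger_force: 4.5
```

>>> move_arm --pt "0.4 0 0 0 0 0" --pt "0.4 0 0 0 0 0" --pt "0.4 0 0 0 0 0"

```text
time: 15.48
eef_pos: [0.5082, -0.1668, 0.1001]
eef_rot: [[0.995, -0.099, -0.001], [-0.099, -0.995, -0.0], [-0.001, 0.0, -1.0]]
ft_force: [-4.9, -2.8, 8.6]
grip_width: 0.008
finger_force: 4.5
```

>>> move_arm --pt "0.4 0 0.02 0 0 0" --pt "0.4 0 0.02 0 0 0" --pt "0.2 0 0 0 0 0"

```text
time: 15.73
eef_pos: [0.5185, -0.1679, 0.0998]
eef_rot: [[0.995, -0.099, -0.0], [-0.099, -0.995, -0.0], [-0.0, 0.0, -1.0]]
ft_force: [-2.2, -2.6, 7.5]
grip_width: 0.005
finger_force: 4.0
```

It drags again at about 4 N, with no slip. I lift, open, centre over the wheel and lower to grip.

>>> move_arm --pt "0 0 -0.2 0 0 0" --pt "0 0 -0.8 0 0 0" --pt "-0.4 0 -1.5 0 0 0" --pt "-1.0 -0.05 0 0 0 0" --pt "-1.0 0 0 0 0 0" --pt "0 0 0 0 0 0" --pt "0 0 0 0 0 0" --pt "0 0 0 0 0 0" --pt "0 0 0 0 0 0" --pt "0 0 0 0 0 0" --grip 0

```text
time: 16.57
eef_pos: [0.4945, -0.1649, 0.1243]
eef_rot: [[0.995, -0.099, -0.0], [-0.099, -0.995, 0.0], [-0.0, -0.0, -1.0]]
ft_force: [0.2, 0.4, 0.1]
grip_width: 0.708
finger_force: 0.0
```

```bash
python3 - <<'E'
from h import *
to(.4945,-.1655,.083)
print(ctrl.observe()["grip_width"])
E
```

```text
t 16.57 pos [ 0.4945 -0.1649  0.1243] yaw -5.67 F [0.18 0.38 0.1 ]
tool shift cm [0.01 0.06 4.13] ztool [-2.e-04  1.e-04 -1.e+00]
0.7077652254483908
```

>>> move_arm --pt "0 0.06 1 0 0 0" --pt "0 0 1 0 0 0" --pt "0 0 1 0 0 0" --pt "0 0 0.8 0 0 0" --pt "0 0 0.3 0 0 0" --pt "0 0 0 0 0 0" --pt "0 0 0 0 0 0"

```text
time: 17.15
eef_pos: [0.4942, -0.1654, 0.0833]
eef_rot: [[0.995, -0.099, -0.0], [-0.099, -0.995, 0.0], [-0.001, -0.0, -1.0]]
ft_force: [0.3, 0.1, 0.5]
grip_width: 0.995
finger_force: 0.0
```

>>> move_arm --pt "0 0 0 0 0 0" --pt "0 0 0 0 0 0" --pt "0 0 0 0 0 0" --pt "0 0 0 0 0 0" --pt "0 0 0 0 0 0" --pt "0 0 0 0 0 0" --pt "0 0 0 0 0 0" --pt "0 0 0 0 0 0" --pt "0 0 0 0 0 0" --grip 172

```text
time: 17.9
eef_pos: [0.4943, -0.1654, 0.0835]
eef_rot: [[0.995, -0.099, -0.0], [-0.099, -0.995, 0.0], [-0.0, -0.0, -1.0]]
ft_force: [1.0, -0.6, -1.2]
grip_width: 0.375
finger_force: 0.0
```

>>> move_arm --pt "0 0 0 0 0 0" --pt "0 0 0 0 0 0" --pt "0 0 0 0 0 0" --grip 179

```text
time: 18.15
eef_pos: [0.4943, -0.1652, 0.0836]
eef_rot: [[0.995, -0.099, -0.0], [-0.099, -0.995, 0.0], [-0.0, -0.0, -1.0]]
ft_force: [0.2, 4.5, 3.2]
grip_width: 0.298
finger_force: 2.3
```

>>> move_arm --pt "0 -0.1 0 0 0 0" --pt "0 0 0 0 0 0" --pt "0 0 0 0 0 0"

```text
time: 18.4
eef_pos: [0.4944, -0.1643, 0.0835]
eef_rot: [[0.995, -0.099, -0.0], [-0.099, -0.995, 0.0], [-0.0, -0.0, -1.0]]
ft_force: [0.5, 3.5, 2.1]
grip_width: 0.301
finger_force: 1.9
```

>>> move_arm --pt "0 0 0 0 0 0" --pt "0 0 0 0 0 0" --pt "0 0 0 0 0 0" --pt "0 0 0 0 0 0" --pt "0 0 0 0 0 0" --grip 255

```text
time: 18.82
eef_pos: [0.4944, -0.1644, 0.0836]
eef_rot: [[0.995, -0.099, -0.0], [-0.099, -0.995, 0.0], [-0.0, -0.0, -1.0]]
ft_force: [-0.6, 5.7, 3.1]
grip_width: 0.274
finger_force: 29.9
```

>>> move_arm --pt "0 0 -0.3 0 0 0" --pt "0 0 -0.7 0 0 0" --pt "0 0 -1.5 0 0 0" --pt "0 0 -2 0 0 0" --pt "0 0 -2 0 0 0" --pt "0 0 -1.5 0 0 0" --pt "0 0 0 0 0 0" --pt "0 0 0 0 0 0" --pt "0 0 0 0 0 0"

```text
time: 19.57
eef_pos: [0.4937, -0.1643, 0.1626]
eef_rot: [[0.995, -0.099, -0.001], [-0.099, -0.995, 0.0], [-0.001, -0.0, -1.0]]
ft_force: [-0.2, -0.0, -5.4]
grip_width: 0.275
finger_force: 29.8
```

>>> move_arm --pt "0 0 -2 0 0 0" --pt "0 0 -2.5 0 0 0" --pt "0 0 -1.5 0 0 0" --pt "0 -0.6 0 0 0 0" --pt "0 -1.5 0 0 0 0" --pt "0 -2.5 0 0 0 0" --pt "0 -3 0 0 0 0" --pt "0 -3 0 0 0 0" --pt "0 -3 0 0 0 0" --pt "0 -3 0 0 0 0"

```text
time: 20.4
eef_pos: [0.5096, 0.0024, 0.2213]
eef_rot: [[0.995, -0.099, -0.003], [-0.099, -0.995, 0.0], [-0.003, 0.0, -1.0]]
ft_force: [0.6, -0.1, -5.2]
grip_width: 0.276
finger_force: 29.9
```

>>> move_arm --pt "-0.1 -3 0 0 0 0" --pt "-0.1 -3 0 0 0 0" --pt "-0.1 -3 0 0 0 0" --pt "-0.1 -3 0 0 0 0" --pt "-0.1 -3 0 0 0 0" --pt "-0.1 -3 0 0 0 0" --pt "-0.1 -3 0 0 0 0" --pt "-0.1 -3 0 0 0 0" --pt "-0.1 -3 0 0 0 0" --pt "-0.1 -3 0 0 0 0"

```text
time: 21.23
eef_pos: [0.5292, 0.3016, 0.2208]
eef_rot: [[0.995, -0.099, -0.003], [-0.099, -0.995, -0.001], [-0.003, 0.002, -1.0]]
ft_force: [-0.1, -0.7, -4.8]
grip_width: 0.271
finger_force: 29.9
```

>>> move_arm --pt "0 -3 0 0 0 0" --pt "0 -3 0 0 0 0" --pt "0 -2.5 0 0 0 0" --pt "0 -1.5 0 0 0 0" --pt "0 -0.5 0 0 0 0" --pt "0 0 0 0 0 0" --pt "0 0 0 0 0 0" --pt "0 0 0 0 0 0" --pt "0 0 0 0 0 0"

```text
time: 21.98
eef_pos: [0.5409, 0.4037, 0.2234]
eef_rot: [[0.995, -0.1, -0.0], [-0.1, -0.995, -0.0], [-0.0, 0.0, -1.0]]
ft_force: [-0.1, 1.0, -6.1]
grip_width: 0.274
finger_force: 29.9
```

```bash
python3 - <<'E'
from h import *
to(.541,.435,.0855)
p,d=ctrl.get_image("side");cv2.imwrite("pics/d.png",cv2.resize(p[130:300,180:340,::-1],None,fx=3.5,fy=3.5,interpolation=cv2.INTER_CUBIC))
E
```

```text
t 21.98 pos [0.5409 0.4037 0.2234] yaw -5.73 F [-0.09  0.99 -6.09]
tool shift cm [-0.3  -3.13 13.78] ztool [-3.e-04 -3.e-04 -1.e+00]
```

View pics/d.png

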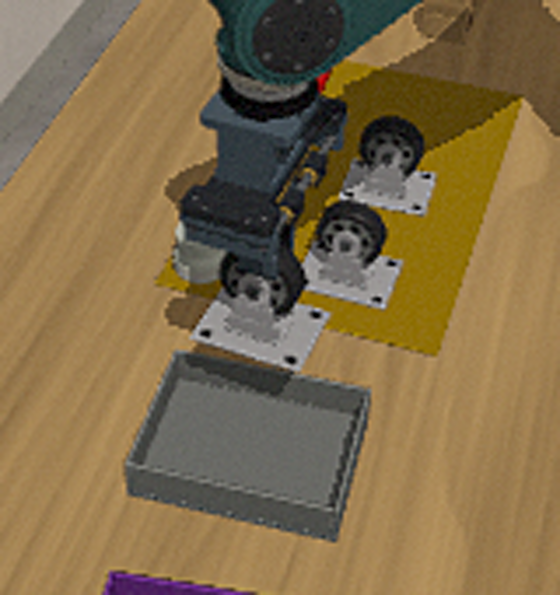

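The crop shows the castor hanging level at about (260,330), just short of the grey tray. I shift over the tray and lower.

>>> move_arm --pt "-0.1 -1.5 0 0 0 0" --pt "-0.2 -1.6 1 0 0 0" --pt "0 0 2.5 0 0 0" --pt "0 0 3 0 0 0" --pt "0 0 3 0 0 0" --pt "0 0 2 0 0 0" --pt "0 0 1 0 0 0" --pt "0 0 0.5 0 0 0" --pt "0 0 0 0 0 0" --pt "0 0 0 0 0 0"

```text
time: 22.87
eef_pos: [0.5417, 0.4364, 0.0948]
eef_rot: [[0.995, -0.099, 0.001], [-0.099, -0.995, 0.001], [0.001, -0.001, -1.0]]
ft_force: [0.2, 0.2, -5.0]
grip_width: 0.272
finger_force: 30.0
```

>>> move_arm --pt "0 0 0.2 0 0 0" --pt "0 0 0.15 0 0 0" --pt "0 0 0 0 0 0" --pt "0 0 0 0 0 0"

```text
time: 23.2
eef_pos: [0.5411, 0.436, 0.0905]
eef_rot: [[0.995, -0.099, 0.0], [-0.099, -0.995, 0.0], [0.0, -0.0, -1.0]]
ft_force: [-0.7, 1.5, -5.8]
grip_width: 0.272
finger_force: 30.0
```

>>> move_arm --pt "0 0 0.15 0 0 0" --pt "0 0 0.15 0 0 0" --pt "0 0 0.1 0 0 0" --pt "0 0 0 0 0 0" --pt "0 0 0 0 0 0"

```text
time: 23.62
eef_pos: [0.5411, 0.436, 0.0862]
eef_rot: [[0.995, -0.099, 0.0], [-0.099, -0.995, 0.0], [0.0, -0.0, -1.0]]
ft_force: [0.4, -0.4, -3.0]
grip_width: 0.273
finger_force: 30.0
```

>>> move_arm --pt "0 0 0.05 0 0 0" --pt "0 0 0 0 0 0" --pt "0 0 0 0 0 0"

```text
time: 23.87
eef_pos: [0.5412, 0.4361, 0.0859]
eef_rot: [[0.995, -0.099, 0.0], [-0.099, -0.995, 0.0], [0.0, -0.0, -1.0]]
ft_force: [-0.1, 2.2, 0.8]
grip_width: 0.271
finger_force: 30.0
```

The castor is down in the tray. I release and go up.

>>> move_arm --pt "0 0 0 0 0 0" --pt "0 0 0 0 0 0" --pt "0 0 0 0 0 0" --pt "0 0 0 0 0 0" --pt "0 0 0 0 0 0" --pt "0 0 0 0 0 0" --grip 100

```text
time: 24.37
eef_pos: [0.541, 0.4358, 0.0855]
eef_rot: [[0.995, -0.099, -0.0], [-0.099, -0.995, -0.0], [-0.0, 0.0, -1.0]]
ft_force: [-0.5, 0.6, 0.3]
grip_width: 0.607
finger_force: 0.0
```

>>> move_arm --pt "0 0 -0.5 0 0 0" --pt "0 0 -1 0 0 0" --pt "0 0 -2 0 0 0" --pt "0 0 -3 0 0 0" --pt "0 0 -3 0 0 0" --pt "0 0 -3 0 0 0" --pt "0 0 -2 0 0 0" --pt "0 0 0 0 0 0" --pt "0 0 0 0 0 0" --pt "0 0 0 0 0 0"

```text
time: 25.2
eef_pos: [0.5406, 0.4357, 0.2304]
eef_rot: [[0.995, -0.099, -0.0], [-0.099, -0.995, -0.0], [-0.0, 0.0, -1.0]]
ft_force: [-0.2, -0.7, -0.6]
grip_width: 0.607
finger_force: 0.0
```

```bash
python3 - <<'E'
from h import *
to(.5,.4)
p,d=ctrl.get_image("side");cv2.imwrite("pics/e.png",cv2.resize(p[110:300,180:340,::-1],None,fx=3,fy=3,interpolation=cv2.INTER_CUBIC))
E
```

```text
t 25.2 pos [0.5406 0.4357 0.2304] yaw -5.67 F [-0.25 -0.72 -0.63]
tool shift cm [-3.69  3.95  0.  ] ztool [-3.e-04 -2.e-04 -1.e+00]
```

View pics/e.png

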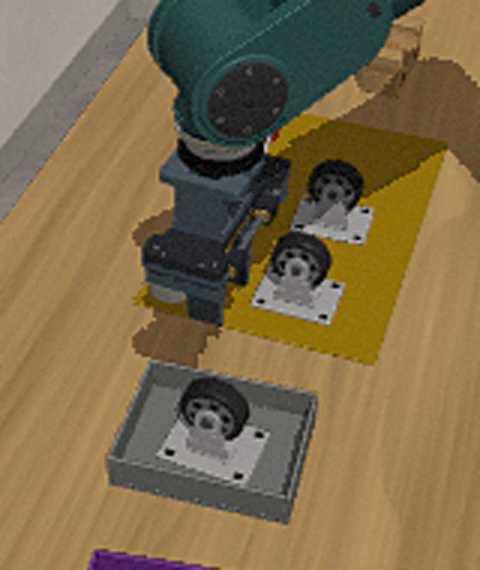

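The castor stands on its plate in the grey tray at about (215,430), and the other two are undisturbed on the mat. I hand in now.

```bash
python3 -c "
from station import ctrl
print(ctrl.hand_in())"
```

```text
the job is handed in; nothing more can be done
None
```

I rolled all three wheels with a light touch (the highest reading was about 9 N). The right-hand castor dragged at about 4 N, so it now stands on its plate in the grey tray, the other two are still in place, and the job was handed in at about 25 s.

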